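# Close a swing-top canister with its wire bail

## Task

Close the steel yeast canister: set the loose white lid squarely on its mouth, then take the red grip of the wire bail and swing it up and over the lid, past centre, until it is fully home on its stop and clamps the lid. The stop pins are held by friction only, so stop pushing as soon as you feel the bail bear on them and do not shift them. Let go of everything, and leave the small jar, the steel cup and the tub of caps where they stand.

Things in the scene. Friction and masses are not known exactly. Their poses are not given: they have to be found in the camera images.
- canister: Fixed steel canister, 84 mm diameter, shoulder 80 mm high, neck 56 mm wide, on a grey 124 mm square foot plate 8 mm thick. Origin: centre of the foot's underside on the worktop; z up, y parallel to the bail's pivot axis. The open bail leans to its -x side (roughly towards the robot) and closes over the top to its +x side.
- mouth (a point): Centre of the canister's mouth, level with the upper face of the orange springy seal ring (57 mm across) on the neck, 112 mm above the canister's origin; the bore is 44 mm. The seal gives about 5 N per mm, at most 4.5 mm; the steel rim is 6 mm lower.
- pivot (a point): Middle of the bail's pivot axis, 95 mm above the canister's origin; axes as the canister's.
- lid: Loose white lid, 0.1 to 0.2 kg, round about z, lying plug down. Origin: centre of the plug's underside. Plug 39 mm diameter, 10 mm high, tapered to 34 at the foot; disc 64 mm diameter from 10 to 22 mm (hold its edge, from above); boss domed to 20 mm radius, top at 43.5 mm. Seated on the seal its origin is 102 mm above the canister's; clamped, 1 to 3 mm lower.
- bail_grip (a point): Point on the bail's red grip, 78 mm from the pivot axis; z points outward from the axis, y along it. Grip plate: 26 mm wide along y, 9 mm thick, 52 to 94 mm from the axis; pinch its 26 mm width from above, it can turn between the pads. The wire is 6 mm thick: cross bar 50 mm from the axis, arms 39 mm either side. The bail stays where it is left.
- bail (a joint): Angle of the bail from its stop pins: 0 home, positive open (1.25 to 1.45 at the start). The stop is 0.10 to 0.24 rad past upright, towards the canister's +x, and differs between starts. With the lid on the wire meets the boss about 0.3 rad before upright; getting over takes 3 to 10 N at the grip; past upright the seal helps it weakly towards the stop.
- stop_pin (a point): Brass stop pin, 4 mm thick, 11 mm from the pivot axis and 40 mm to +y of the middle (a twin on the other side), on 24 mm aluminium cheeks beside the neck whose axes turn with them. The cheeks are held by friction: more than about 20 N at the grip against the stop makes them slip round. Opening or lifting the pads can drag the grip back off the stop.
- filler_arm (a point): Obstacle: top of the black swing arm of the fixed filling machine to the right, 344 mm above the worktop; the arm runs level from here about 80 mm either way and carries a nozzle at its near end. Nothing to do with it: pass above or clear of it.
- yeast_jar: Bystander: small jar with a red cap, 47 mm across, 97 mm high; origin at the centre of its base.
- steel_cup: Bystander: open steel cup, 74 mm across, 99 mm high; origin at the centre of its base.
- cap_tub: Bystander: open white tub of green crown caps, 116 mm across, 68 mm high; origin at the centre of its base.

How it is judged:
On the way, in this order (a step that is already met when the one before it is completed fails the run):
1. the lid sits level on the seal, let go, the bail still open (horizontal distance between lid and canister below 0.004 m and angle between lid's own z axis and vertical below 0.06 rad and z of lid in the frame of canister below 0.104 m and contact force between the fingers and lid below 0.1 N and value of joint bail above 0.6 rad), for 0.2 s.
2. the bail is over centre and home on its stop with the lid under it (horizontal distance between lid and canister below 0.004 m and angle between lid's own z axis and vertical below 0.06 rad and value of joint bail below 0.05 rad), for 0.2 s.
At the end, for the whole second after the job is handed in: The bail rests within 0.05 rad of its stop, past centre; the lid is under it, within 4 mm of the mouth's centre, level within 0.06 rad, pressed at least 0.8 mm into the seal, and at rest (all of step 2 and z of lid in the frame of canister between 0.096 and 0.1012 m and linear speed of lid below 0.01 m/s); the robot touches nothing.
It fails at once if the stop pins are pushed round by more than 1.5 mm (distance of stop_pin from where it was at the start of the episode above 0.0015 m).
It fails at once if the small jar is moved by more than 20 mm (distance of yeast_jar from where it was at the start of the episode above 0.02 m).
It fails at once if the steel cup is moved by more than 20 mm (distance of steel_cup from where it was at the start of the episode above 0.02 m).
It fails at once if the tub of caps is moved by more than 20 mm (distance of cap_tub from where it was at the start of the episode above 0.02 m).
It also fails if it takes over 69 s, if anything falls off the work surface, if the arm or the gripper's body presses on something with over 40 N, if the wrist force passes 120 N, or if a joint passes its speed limit or range.

## Robot

A 6-joint arm with a two-finger parallel gripper is mounted at the origin on a cart in front of the work surface, level with it; the furniture and walls round the work are solid. World frame = base frame: x ahead of the robot, y to its left, z up, the work surface at z = 0. Lengths are in m, angles in rad, forces in N, time in s.
With the tool pointing down it reaches from about 0.35 to 0.775 m from the base axis. Payload 7.3 kg.
Tool frame: the origin (TCP) lies midway between the tips of the shut fingers; the grasp point (between the pads) lies 19 mm behind it (robot.tcp_to_grasp is the distance from the TCP to the grasp point, in m); z points along the fingers, y is the line along which they close (so a half turn about z gives the same grasp; the last joint's range is limited). The gripper opens to 92 mm and grips with 3 to 60 N. Pads are 19 mm wide; open, the fingers measure 130 mm over their backs; the gripper's body (75 mm by 190 mm) begins 47 mm behind the grasp point.
Start: joints at [1.195, 0.342, 1.524, -0, 1.275, -0.146], TCP at [0.12, 0.511, 0.227] pointing down, gripper open.
Joint ranges: [-2.53, 2.53], [-0.77, 2.02], [0.04, 2.7], [-1, 4.14], [0.28, 2.66], [-3.11, 3.11]. Speed limits (rad/s): [2.57, 2.57, 3.14, 3.14, 3.14, 3.14].

## Interface

Orientations are given as [roll, pitch, yaw] about the fixed x, y, z axes, in that order (R = Rz(yaw) Ry(pitch) Rx(roll)).
In Python, from cell import readout, cams, ticket, robot gives the robot as it stands. The module is installed in compiled form; this text tells all that it offers.
- The arm moves only by the tool jog_arm, never from a script. Its argument "plan" is a list of rows, each a list of 5 numbers: the shift along the world's x, y, z each as a share of 0.08 m, from -1 to 1, then the turn about the world's z as a share of 90 degrees, from -1 to 1, then the opening, from -1 (shut) to 1 (fully open). A call has 1 to 12 rows; each row is the pose to reach, as a shift and turn from the pose commanded when the call began; what a row does not reach only later rows make up. A row lasts 1/10 s, in which the tool goes at most 50 mm and 8.59 degrees, less where a joint would pass 70% of its speed; a pose out of reach is approached as far as the arm can. A call with a number of a shift or a turn outside -1 to 1 is refused whole. A call with a gripper value outside its range is refused whole. The fingers move at their own pace and stop on an object; "squeeze" is the grip in N (left out, the last holds). Time passes only in rows, so rows that repeat a pose let the fingers close. It gives the time, the measured TCP pose, the force, the opening and the grip force at its end, in the units of the state.
- readout.observe(): the state, without advancing time (a new reading comes with each control period).
- cams.read_camera(name): name is "scene" or "side" or "wrist"; returns the picture (480x640x3 uint8, blue, green, red); there is no depth.
- cams.calibration(name): a dict with "K" (3x3 intrinsics, pixels), "k1" (the pictures are not rectified: a ray, as slopes to the right and down, at radius r is drawn at 1 + k1 r^2 times it, then the intrinsics apply), "world_from_camera" (4x4, takes a point from camera to world coordinates). Camera axes: x right, y down, z forward; pixel columns grow to the right and rows downward; lengths in m; the calibration is good to about 2 mm. A picture is of the moment at which its call begins: read the wrist's pose just before it. calibration takes no time and is no camera call; for the wrist camera it gives the pose at the moment of the call.
- ticket.hand_in(): hands the job in; it is judged then, once.
The state is a dict: "time": time; "qpos": joint angles; "qvel": joint speeds; "joint_efforts": joint torques, N m; "tool_pos": TCP position; "tool_rot": TCP orientation; "contact_force": force on the tool from outside, world axes, zero at the start; "torque": the same for the moment, N m; "opening": finger opening in m; "grip_force": force on a finger pad.
Only numpy, scipy, OpenCV 4.12 (cv2) and the standard library are available. Lean on these libraries where they do the work, as an engineer would, in place of code of your own. Each camera call takes 0.05 s, during which the arm holds its last target. There are 200 camera calls.

## Working session

There is one attempt and no reset: what is moved stays moved. The work goes in short steps, Python scripts to look and compute and a tool call to move; the robot and the scene stay as the last step left them, time stands still between calls to the robot, and variables do not carry over. Pictures are saved under pics/ and viewed, at most 10 in all, crops included, and the job is handed in when it is done.

Besides the shell and the picture viewer there is one more tool, called as a command line: name --pt "numbers of a row" for each row, then --argument value for the rest. jog_arm: Moves the arm, as the interface text tells. Shift numbers are shares of 0.08 m and turn numbers shares of 90 degrees, none past 1 either way. Its arguments: {"type":"object","properties":{"plan":{"type":"array"},"squeeze":{"type":"number"}},"required":["plan"]}

```bash
mkdir -p pics
cat > h.py <<'E'
import numpy as np, cv2
from cell import readout, cams, ticket, robot
def ray(cal,u,v):
    K=np.array(cal["K"]);k1=cal["k1"];T=np.array(cal["world_from_camera"])
    d=cv2.undistortPoints(np.array([[[u,v]]],float),K,np.array([k1,0,0,0,0.]))[0,0]
    return T[:3,3],T[:3,:3]@np.array([d[0],d[1],1])
def onz(cal,u,v,z):
    o,d=ray(cal,u,v);return o+d*(z-o[2])/d[2]
def two(r1,r2):
    (a,d),(b,e)=r1,r2
    s=np.linalg.lstsq(np.c_[d,-e],b-a,rcond=None)[0]
    p,q=a+d*s[0],b+e*s[1];return (p+q)/2,np.linalg.norm(p-q)
def proj(cal,p):
    K=np.array(cal["K"]);T=np.linalg.inv(np.array(cal["world_from_camera"]))
    return cv2.projectPoints(np.array([p],float),cv2.Rodrigues(T[:3,:3])[0],T[:3,3],K,np.array([cal["k1"],0,0,0,0.]))[0][0,0]
E
python3 - <<'E'
from h import *
s=readout.observe();print(s["tool_pos"],s["tool_rot"],s["opening"],s["contact_force"])
for n in["scene","side","wrist"]:
    cal=cams.calibration(n);im=cams.read_camera(n);cv2.imwrite(f"pics/{n}0.png",im);print(n,np.round(cal["K"],1).tolist(),cal["k1"],np.round(cal["world_from_camera"],3).tolist())
E
```

```text
[0.11940312 0.51083206 0.22606201] [-3.14007787e+00 -2.07263672e-04  2.91178195e+00] 0.091716689886433 [ 0.20443258  0.66504079 -0.48462404]
scene [[489.1, 0.0, 321.2], [0.0, 489.1, 242.0], [0.0, 0.0, 1.0]] -0.1028768342961094 [[0.801, -0.455, 0.39, 0.165], [-0.599, -0.622, 0.504, -0.459], [0.014, -0.637, -0.771, 1.083], [0.0, 0.0, 0.0, 1.0]]
side [[458.4, 0.0, 319.0], [0.0, 458.4, 245.2], [0.0, 0.0, 1.0]] -0.04118496872408145 [[0.996, -0.03, 0.088, 0.515], [-0.091, -0.514, 0.853, -0.727], [0.02, -0.857, -0.514, 0.729], [0.0, 0.0, 0.0, 1.0]]
wrist [[342.7, 0.0, 322.6], [0.0, 342.7, 248.4], [0.0, 0.0, 1.0]] -0.04079678358226015 [[0.227, 0.927, 0.298, 0.038], [0.974, -0.216, -0.072, 0.53], [-0.002, 0.306, -0.952, 0.385], [0.0, 0.0, 0.0, 1.0]]
```

View pics/scene0.png

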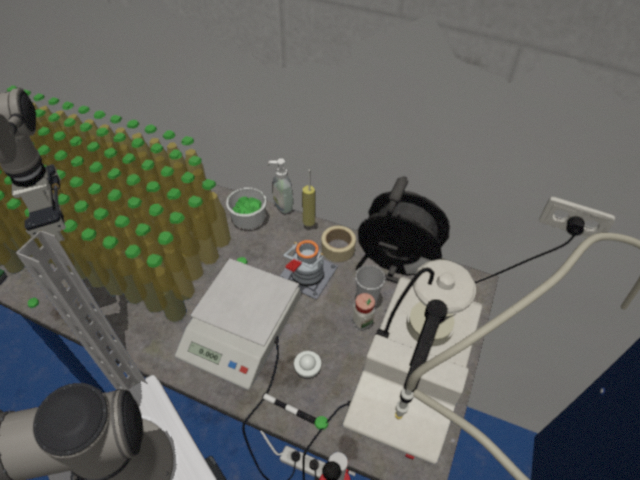

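View pics/side0.png

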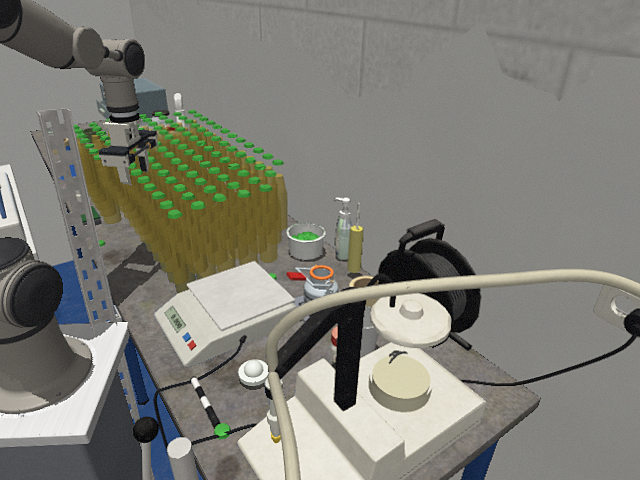

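The scene view shows the lid at (307,363), the orange seal at (307,249) and the red grip at (292,266). In the side view they are at (253,373), (321,272) and (297,276). Next I'll measure them.

```bash
cat > m.py <<'E'
from h import *
def blobs(n,im,hsvlo,hsvhi,box,close=0):
    h=cv2.cvtColor(im,cv2.COLOR_BGR2HSV);m=cv2.inRange(h,hsvlo,hsvhi)
    k=np.zeros_like(m);x0,y0,x1,y1=box;k[y0:y1,x0:x1]=m[y0:y1,x0:x1]
    c,_=cv2.findContours(k,cv2.RETR_EXTERNAL,cv2.CHAIN_APPROX_NONE)
    return sorted(c,key=cv2.contourArea)[::-1][:3]
E
python3 - <<'E'
from m import *
S=cv2.imread("pics/scene0.png");D=cv2.imread("pics/side0.png")
cs,cd=cams.calibration("scene"),cams.calibration("side")
def show(n,im,lo,hi,box):
    for c in blobs(n,im,lo,hi,box):
        if len(c)>=5: print(n,cv2.contourArea(c),[np.round(x,1).tolist() if not np.isscalar(x) else round(x,1) for x in cv2.fitEllipse(cv2.convexHull(c))],cv2.boundingRect(c),c[:,0].mean(0).round(1))
for nm,lo,hi,b1,b2 in[("ring",(5,150,120),(16,255,255),(280,230,340,280),(295,255,345,290)),("red",(0,150,80),(4,255,255),(275,250,320,285),(280,262,315,290)),("lid",(0,0,170),(180,60,255),(285,340,330,385),(232,350,275,395))]:
    print(nm);show("scene",S,lo,hi,b1);show("side",D,lo,hi,b2)
for n,im,(x,y) in[("s",S,(305,262)),("s",S,(307,363)),("d",D,(310,280)),("d",D,(253,373))]:
    pass
a=cv2.resize(S[215:305,255:355],None,fx=4,fy=4,interpolation=3);b=cv2.resize(D[235:325,270:370],None,fx=4,fy=4,interpolation=3)
cv2.imwrite("pics/crop1.png",np.hstack([a,b]))
E
```

```text
ring
scene 261.0 [[306.7, 248.9], [17.0, 21.0], 90.1] (297, 241, 21, 17) [306.6 249. ]
side 235.5 [[321.2, 272.2], [14.1, 23.2], 91.6] (310, 266, 23, 14) [321.2 272.3]
red
scene 76.5 [[293.3, 264.9], [9.6, 13.9], 80.7] (286, 260, 15, 11) [293.1 264.9]
side 96.0 [[295.8, 276.0], [8.6, 19.6], 103.4] (287, 272, 19, 8) [295.9 275.7]
lid
scene 466.5 [[307.2, 362.9], [24.0, 26.0], 82.9] (294, 351, 27, 25) [307.2 362.8]
side 571.5 [[259.0, 376.5], [29.7, 44.8], 125.0] (238, 359, 37, 35) [260.9 375.2]
side 17.0 [[267.6, 382.6], [5.3, 9.1], 177.4] (265, 378, 5, 10) [266.8 382.9]
```

View pics/crop1.png

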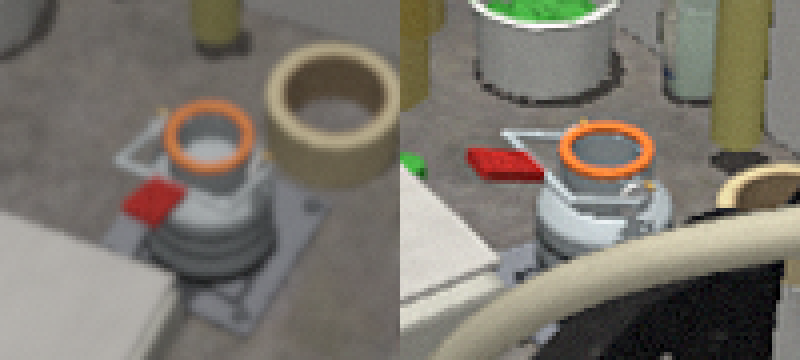

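View pics/wrist0.png

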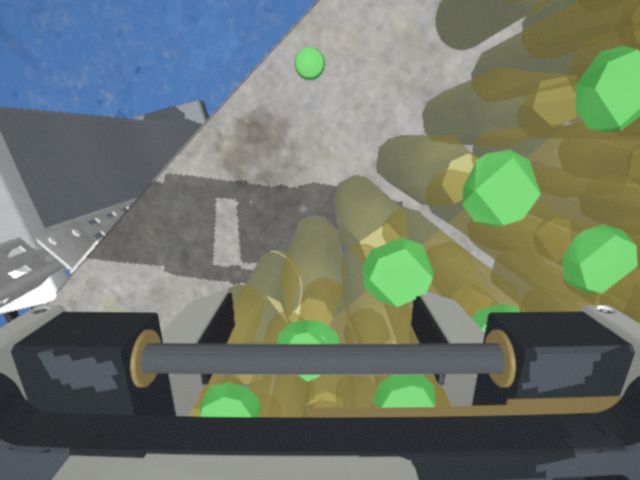

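The crop shows the ring, the bail and its red grip leaning to the left, and brass pins at either side of the neck. The wrist view has only bottles so far.

Run:
```python
from h import *
cs,cd=cams.calibration("scene"),cams.calibration("side")
r=lambda a,b:(lambda p:(p[0].round(4),round(p[1],4)))(two(ray(cs,*a),ray(cd,*b)))
print("ring",r((306.7,248.9),(321.2,272.2)), onz(cs,306.7,248.9,.110).round(4),onz(cd,321.2,272.2,.110).round(4))
print("red",r((293.3,264.9),(295.8,276)))
# bail corners / pins from the crop
C=lambda x,y:(255+x/4,215+y/4)
E=lambda x,y:(270+(x-400)/4,235+y/4)
print("far corner",r(C(117,160),E(506,133)))
print("near corner",r(C(180,195),E(560,201)))
print("pins far",r(C(160,113),E(585,123)),"near",r(C(267,156),E(650,186)))
print("lid",onz(cs,307.2,362.9,.02),onz(cd,253.5,374,.02), r((307.2,362.9),(253.5,374)))
for nm,(u,v),z in[("jarcap",(365,302),.097),("cup",(371,279),.099)]:print(nm,onz(cs,u,v,z).round(3))
for nm,a,b in[("arm top near",(405,385),(278,372)),("arm far",(437,308),(352,300))]: print(nm,r(a,b))
print("scale corners",[onz(cs,u,v,.06).round(3) for u,v in[(236,262),(300,284),(245,383),(178,350)]])
```

```text
ring (array([0.6159, 0.1833, 0.1044]), np.float64(0.0008)) [0.6137 0.1799 0.11  ] [0.6147 0.1747 0.11  ]
red (array([0.5535, 0.1531, 0.1172]), np.float64(0.0015))
far corner (array([0.5569, 0.1984, 0.1081]), np.float64(0.0005))
near corner (array([0.5881, 0.1746, 0.0729]), np.float64(0.0))
pins far (array([0.6067, 0.2221, 0.097 ]), np.float64(0.0011)) near (array([0.6397, 0.1506, 0.0991]), np.float64(0.0007))
lid [ 0.45518974 -0.04082224  0.02      ] [ 0.45578687 -0.05307171  0.02      ] (array([ 0.4566, -0.037 ,  0.0057]), np.float64(0.0056))
jarcap [ 0.637 -0.025  0.097]
cup [0.691 0.016 0.099]
arm top near (array([ 0.5084, -0.2716,  0.2509]), np.float64(0.0012))
arm far (array([ 0.6181, -0.2181,  0.3324]), np.float64(0.0055))
scale corners [array([0.461, 0.286, 0.06 ]), array([0.556, 0.13 , 0.06 ]), array([ 0.305, -0.015,  0.06 ]), array([0.221, 0.145, 0.06 ])]
```

jog_arm --pt "0 0 0.6 0 1" --pt "0.2 -0.2 1 0.1 1" --pt "0.6 -0.6 1 0.2 1" --pt "1 -1 1 0.3 1"

```text
time: 0.55
tool_pos: [0.1965, 0.4348, 0.3075]
tool_rot: [3.14, 0.001, -2.941]
contact_force: [0.7, 0.4, -0.6]
opening: 0.0919
grip_force: 0.0
```

jog_arm --pt "0.4 -0.4 0 0.1 1" --pt "0.8 -0.8 0 0.11 1" --pt "1 -1 0 0.11 1"

```text
time: 0.85
tool_pos: [0.2778, 0.3528, 0.3067]
tool_rot: [-3.141, 0.0, -2.777]
contact_force: [-0.7, 1.0, -0.6]
opening: 0.0915
grip_force: 0.0
```

jog_arm --pt "0.4 -0.4 0 0 1" --pt "0.8 -0.8 0 0 1" --pt "1 -1 0 0 1"

```text
time: 1.15
tool_pos: [0.3577, 0.2729, 0.3065]
tool_rot: [-3.141, -0.0, -2.778]
contact_force: [-0.8, 0.2, -0.7]
opening: 0.0917
grip_force: 0.0
```

jog_arm --pt "0.2 -0.5 0 0 1" --pt "0.4 -1 0 0 1" --pt "0.4 -1 0 0 1"

```text
time: 1.45
tool_pos: [0.3894, 0.1915, 0.3065]
tool_rot: [-3.14, -0.001, -2.782]
contact_force: [-0.5, 1.1, 0.3]
opening: 0.0919
grip_force: 0.0
```

jog_arm --pt "0.2 -0.5 0 0 1" --pt "0.3 -1 0 0 1" --pt "0.3 -1 0 0 1"

```text
time: 1.75
tool_pos: [0.4126, 0.1123, 0.3065]
tool_rot: [-3.141, -0.001, -2.78]
contact_force: [0.4, 0.3, 0.0]
opening: 0.0917
grip_force: 0.0
```

jog_arm --pt "0 -0.5 0 0 1" --pt "0 -1 0 0 1" --pt "0 -1 0 0 1"

```text
time: 2.05
tool_pos: [0.4119, 0.033, 0.3067]
tool_rot: [-3.141, -0.001, -2.78]
contact_force: [-0.6, 0.5, -0.2]
opening: 0.0916
grip_force: 0.0
```

jog_arm --pt "0.2 -0.5 -0.5 0 1" --pt "0.4 -0.9 -1 0 1" --pt "0.4 -0.9 -1 0 1" --pt "0.4 -0.9 -1 0 1"

```text
time: 2.45
tool_pos: [0.4435, -0.036, 0.2254]
tool_rot: [3.139, -0.003, -2.777]
contact_force: [-0.8, 0.4, 0.2]
opening: 0.092
grip_force: 0.0
```

Run:
```python
from m import *
cal=cams.calibration("wrist");im=cams.read_camera("wrist");cv2.imwrite("pics/w1.png",im)
h=cv2.cvtColor(im,cv2.COLOR_BGR2HSV)
print("lid predicted px",proj(cal,(.456,-.042,.015)))
for V in(130,150,170,190):
  for c in blobs("w",im,(0,0,V),(180,45,255),(150,0,500,330))[:2]:
    if len(c)>20:
        e=cv2.fitEllipse(cv2.convexHull(c));print(V,cv2.contourArea(c),np.round(e[0],1),np.round(e[1],1),onz(cal,*e[0],.018).round(4))
```

```text
lid predicted px [313.20294655 227.15275924]
130 19998.5 [458.2 185. ] [144.5 292.2] [0.3565 0.0862 0.018 ]
130 7532.0 [257.6 255.5] [ 99.6 237.9] [ 0.5085 -0.0894  0.018 ]
150 19514.0 [474.9 202.8] [209.4 252.4] [0.367  0.1122 0.018 ]
150 3819.5 [161.6 215.5] [104.2 128.5] [ 0.5021 -0.2024  0.018 ]
170 18830.0 [482.8 204.9] [216.9 262.1] [0.3659 0.1216 0.018 ]
170 3626.5 [161.2 215.6] [ 99.1 126.7] [ 0.5023 -0.2027  0.018 ]
190 9264.0 [ 881.1 -125.8] [178.7 842.7] [-0.1378  0.3893  0.018 ]
190 8760.0 [464.2 247.4] [ 98.5 168.7] [0.4164 0.1253 0.018 ]
```

View pics/w1.png

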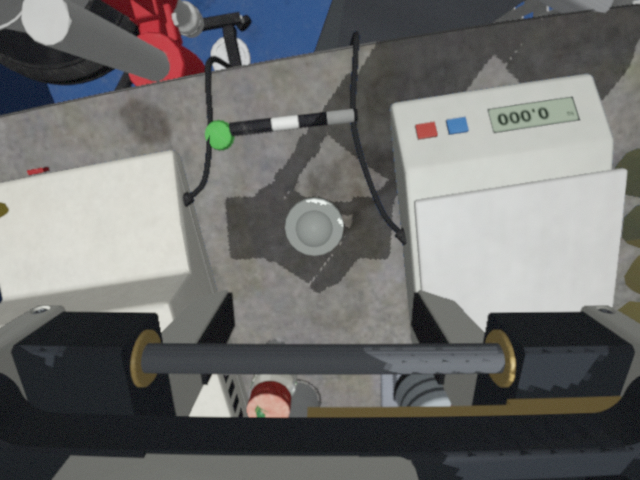

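The lid is in the gripper's shadow at about (314,227), radius 29 px, with clear space on both sides. I'll fit its edge.

Run:
```python
from m import *
cal=cams.calibration("wrist");im=cv2.imread("pics/w1.png")
h=cv2.cvtColor(im,cv2.COLOR_BGR2HSV);print(h[227,275:355:4].tolist())
g=cv2.GaussianBlur(im[170:285,255:375],(3,3),0)[:,:,1]
c=cv2.HoughCircles(g,cv2.HOUGH_GRADIENT_ALT,1,100,param1=100,param2=.7,minRadius=22,maxRadius=36)
print(c)
if c is not None:
    u,v,r=c[0,0];u+=255;v+=170;p=onz(cal,u,v,.022);print(u,v,p,np.linalg.norm(onz(cal,u+r,v,.022)-p))
print(robot.tcp_to_grasp if hasattr(robot,'tcp_to_grasp') else '', readout.observe()["tool_pos"])
```

```text
[[30, 10, 76], [0, 12, 82], [20, 10, 75], [70, 10, 154], [75, 7, 153], [66, 9, 142], [60, 7, 140], [70, 10, 147], [68, 7, 153], [60, 8, 156], [68, 6, 159], [60, 5, 154], [70, 5, 148], [60, 7, 142], [78, 10, 127], [60, 7, 153], [75, 10, 153], [50, 7, 114], [15, 30, 68], [21, 29, 61]]
[[[57.       55.       28.109076]]]
312.0 225.0 [ 0.45372783 -0.0440858   0.022     ] 0.03063889102444376
0.0188 [ 0.44393042 -0.03552513  0.22679334]
```

Run:
```python
from m import *
cal=cams.calibration("wrist");im=cv2.imread("pics/w1.png")
for V in(100,110):
  h=cv2.cvtColor(im,cv2.COLOR_BGR2HSV);m=cv2.inRange(h,(35,0,V),(100,25,255))
  m=cv2.morphologyEx(m,cv2.MORPH_OPEN,np.ones((7,7)));k=m*0;k[190:265,275:355]=m[190:265,275:355]
  c=max(cv2.findContours(k,cv2.RETR_EXTERNAL,cv2.CHAIN_APPROX_NONE)[0],key=cv2.contourArea)
  e=cv2.fitEllipse(cv2.convexHull(c));p=onz(cal,*e[0],.021);print(e,p)
  d=p-np.array(readout.observe()["tool_pos"]);print("shift shares",d/.08)
```

```text
((313.7955322265625, 226.30947875976562), (58.184059143066406, 58.68887710571289), 98.8717041015625) [ 0.45464776 -0.0416768   0.021     ]
shift shares [ 0.13396673 -0.07689576 -2.57241672]
((313.84033203125, 226.37144470214844), (57.743465423583984, 58.17978286743164), 91.0900650024414) [ 0.4546956  -0.04160654  0.021     ]
shift shares [ 0.13456474 -0.0760176  -2.57241672]
```

jog_arm --pt "0.1 -0.05 -0.5 0 1" --pt "0.13 -0.08 -1 0 1" --pt "0.13 -0.08 -1 0 1" --pt "0.13 -0.08 -1 0 1"

```text
time: 2.9
tool_pos: [0.4548, -0.0421, 0.1484]
tool_rot: [-3.141, 0.001, -2.775]
contact_force: [-0.2, -1.2, -0.2]
opening: 0.0918
grip_force: 0.0
```

jog_arm --pt "0 0 -0.5 0 1" --pt "0 0 -1 0 1" --pt "0 0 -1 0 1" --pt "0 0 -1 0 1"

```text
time: 3.3
tool_pos: [0.4557, -0.043, 0.069]
tool_rot: [-3.14, 0.002, -2.776]
contact_force: [1.2, 0.0, 0.0]
opening: 0.0919
grip_force: 0.0
```

Run:
```python
from m import *
cal=cams.calibration("wrist");im=cams.read_camera("wrist");cv2.imwrite("pics/w2.png",im[:,:])
print(readout.observe()["tool_pos"],proj(cal,(.4547,-.0416,.021)))
```

```text
[ 0.45628267 -0.04329285  0.06953801] [325.60751891 273.22600703]
```

View pics/w2.png

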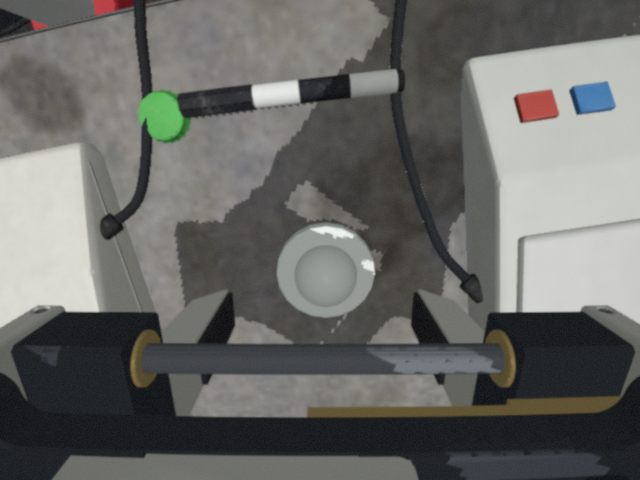

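The lid's disc is centred at about (326,270), within 2 mm of the prediction. I'll go down and grip it.

jog_arm --pt "-0.03 0.01 -0.4 0 1" --pt "-0.03 0.01 -0.73 0 1" --pt "-0.03 0.01 -0.73 0 1" --pt "-0.03 0.01 -0.73 0 -1" --pt "-0.03 0.01 -0.73 0 -1" --pt "-0.03 0.01 -0.73 0 -1" --pt "-0.03 0.01 -0.73 0 -1" --pt "-0.03 0.01 -0.73 0 -1" --squeeze 15

```text
time: 4.15
tool_pos: [0.4526, -0.0425, 0.0093]
tool_rot: [-3.141, 0.002, -2.776]
contact_force: [-0.8, 1.1, 8.2]
opening: 0.0637
grip_force: 15.0
```

jog_arm --pt "0 0 0.3 0 -1" --pt "0 0 0.7 0 -1" --pt "0 0 1 0 -1" --pt "0 0 1 0 -1"

```text
time: 4.55
tool_pos: [0.4538, -0.0428, 0.0912]
tool_rot: [-3.138, 0.005, -2.776]
contact_force: [-0.2, 0.1, -0.7]
opening: 0.0634
grip_force: 15.0
```

jog_arm --pt "0 0 0.3 0 -1" --pt "0 0 0.7 0 -1" --pt "0 0.2 1 0 -1" --pt "0.3 0.6 1 0 -1" --pt "0.6 1 1 0 -1" --pt "0.6 1 1 0 -1"

```text
time: 5.15
tool_pos: [0.5017, 0.0406, 0.1675]
tool_rot: [3.141, 0.001, -2.773]
contact_force: [-0.4, -0.5, -1.5]
opening: 0.0634
grip_force: 15.0
```

jog_arm --pt "0.3 0.3 0.4 0 -1" --pt "0.6 0.6 0.8 0 -1" --pt "1 1 1 0 -1" --pt "1 1 1 0 -1"

```text
time: 5.55
tool_pos: [0.5833, 0.1205, 0.2493]
tool_rot: [-3.141, 0.005, -2.773]
contact_force: [0.4, -0.0, -1.8]
opening: 0.0635
grip_force: 15.0
```

jog_arm --pt "0.4 0.4 0.2 0 -1" --pt "0.7 0.8 0.4 0 -1" --pt "0.8 0.9 0.6 0 -1" --pt "0.8 0.9 0.6 0 -1" --pt "0.8 0.9 0.6 0 -1"

```text
time: 6.05
tool_pos: [0.6434, 0.1888, 0.2944]
tool_rot: [3.141, -0.003, -2.776]
contact_force: [-0.6, 0.3, -2.0]
opening: 0.0636
grip_force: 15.0
```

Run:
```python
from m import *
cal=cams.calibration("wrist");im=cams.read_camera("wrist");cv2.imwrite("pics/w3.png",im[:,:])
print(readout.observe()["tool_pos"])
for nm,lo,hi,z in[("ring",(5,150,80),(16,255,255),.111),("red",(0,150,60),(4,255,255),.117),("brass",(17,90,80),(30,255,255),.095)]:
  for c in blobs("w",im,lo,hi,(150,0,500,330)):
    if len(c)>6:
        e=cv2.fitEllipse(cv2.convexHull(c));print(nm,cv2.contourArea(c),np.round(e[0],1),np.round(e[1],1),cv2.minAreaRect(c)[1:],onz(cal,*e[0],z).round(4))
```

```text
[0.64309134 0.18847558 0.29446656]
ring 306.5 [325.7 197.4] [45.7 53.4] ((36.30156326293945, 54.558349609375), 74.98163604736328) [0.6161 0.1815 0.111 ]
ring 5.5 [299.  193.5] [4.4 9.2] ((9.0, 2.0), 90.0) [0.622  0.1552 0.111 ]
red 1120.0 [319.2 121.2] [32.4 56.8] ((44.4346923828125, 27.671905517578125), 86.18592071533203) [0.5513 0.15   0.117 ]
red 141.0 [143.1 143.6] [29.1 37.5] ((32.0, 8.0), 90.0) [6.289e-01 1.000e-04 1.170e-01]
brass 13.5 [384.5 288.5] [6.9 8.7] ((6.957010269165039, 5.692099571228027), 18.43494987487793) [0.6917 0.2827 0.095 ]
brass 11.0 [361.5 197.8] [3.3 7.6] ((2.5298221111297607, 7.273237705230713), 71.56504821777344) [0.6054 0.2177 0.095 ]
brass 10.5 [287.6 203.2] [2.9 7.3] ((2.0, 6.0), 90.0) [0.6386 0.1472 0.095 ]
```

View pics/w3.png

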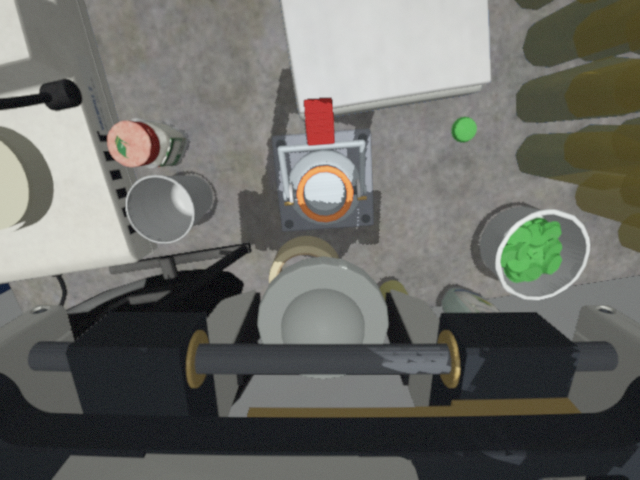

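The ring is at about (325,194), the grip at (319,121), brass pins at (288,203) and (362,198), and the held lid around (323,323).

Run:
```python
from m import *
cal=cams.calibration("wrist");im=cv2.imread("pics/w3.png");h=cv2.cvtColor(im,cv2.COLOR_BGR2HSV)
m=cv2.inRange(h,(3,130,60),(20,255,255));k=m*0;k[160:227,290:360]=m[160:227,290:360]
pts=cv2.findNonZero(k);hull=cv2.convexHull(pts);e=cv2.fitEllipse(hull);print("ring",e)
M=onz(cal,*e[0],.1105);print(M)
# lid in hand: outline edge points of disc in the free part above bar, left/right/top
s=readout.observe();t=np.array(s["tool_pos"]);zt=t[2]+.0125
g=cv2.inRange(h,(30,0,95),(110,30,255));g=cv2.morphologyEx(g,cv2.MORPH_OPEN,np.ones((3,3)))
P=[]
for ang in np.radians(np.arange(200,341,5)):
    # walk outward from rough centre
    for r in range(80,40,-1):
        u,v=323+r*np.cos(ang),322+r*np.sin(ang)
        if g[int(round(v)),int(round(u))] and g[int(round(v-2*np.sin(ang))),int(round(u-2*np.cos(ang)))]:
            P.append((u,v,r));break
P=np.array(P);print(P[:,2].astype(int))
W=np.array([onz(cal,u,v,zt) for u,v,_ in P])
from scipy.optimize import least_squares
f=least_squares(lambda q:np.hypot(W[:,0]-q[0],W[:,1]-q[1])-.032,t[:2],loss="soft_l1",f_scale=.0005)
f2=least_squares(lambda q:np.hypot(W[:,0]-q[0],W[:,1]-q[1])-q[2],[*t[:2],.032],loss="soft_l1",f_scale=.0005)
print("lid",f.x,f2.x,"tcp",t,"rms",np.sqrt(np.mean(f.fun**2)))
print("TCP needs",(M[:2]-f.x)/.08)
```

```text
ring ((324.5550537109375, 193.51278686523438), (55.10729217529297, 55.70821762084961), 93.62610626220703)
[0.6126568  0.17872308 0.1105    ]
[80 65 65 66 65 65 65 67 66 65 66 65 66 64 65 65 65 66 66 65 66 66 66 65
 67 65 65 64 80]
lid [0.64263797 0.18842826] [0.64045734 0.18749342 0.02994143] tcp [0.64309134 0.18847558 0.29446656] rms 0.0016585632324764663
TCP needs [-0.37476452 -0.12131478]
```

Run:
```python
from m import *
from scipy.optimize import least_squares
cal=cams.calibration("wrist");im=cv2.imread("pics/w3.png");h=cv2.cvtColor(im,cv2.COLOR_BGR2HSV)
t=np.array(readout.observe()["tool_pos"])
print(h[300,240:405:6,2].tolist(),h[245:300:3,323,2].tolist())
g=cv2.inRange(h,(30,0,95),(110,30,255));g=cv2.morphologyEx(g,cv2.MORPH_OPEN,np.ones((3,3)))
P=[]
for a in np.radians(np.arange(210,331,4)):
    for r in range(76,40,-1):
        u,v=323+r*np.cos(a),322+r*np.sin(a)
        if g[int(round(v)),int(round(u))]: P.append((u,v));break
for dz in(.0007,.0127):
    W=np.array([onz(cal,u,v,t[2]+dz) for u,v in P])
    for fr in(0,1):
        f=least_squares(lambda q:np.hypot(W[:,0]-q[0],W[:,1]-q[1])-(q[2] if fr else .032),[*t[:2],.032],loss="soft_l1",f_scale=.0005)
        print(dz,fr,f.x,(f.x[:2]-t[:2])@np.array([np.cos(.366),np.sin(.366)]))
```

```text
[115, 115, 70, 24, 149, 152, 153, 154, 154, 121, 130, 136, 138, 136, 139, 138, 136, 133, 127, 145, 153, 151, 152, 154, 102, 24, 114, 116] [107, 106, 132, 139, 124, 125, 137, 159, 154, 154, 154, 155, 155, 154, 151, 123, 131, 135, 137]
0.0007 0 [0.6460751 0.189669  0.032    ] 0.003213244031102946
0.0007 1 [0.6458334  0.1895831  0.03178418] 0.002956808059573778
0.0127 0 [0.64257587 0.18819135 0.032     ] -0.0005830506630794337
0.0127 1 [0.63972713 0.18722755 0.0293718 ] -0.003588034075111633
```

Run:
```python
from m import *
cal=cams.calibration("wrist");im=cv2.imread("pics/w3.png")
t=np.array(readout.observe()["tool_pos"]);d=np.array([np.cos(.366),np.sin(.366)])
for u in(300,312,323,334,346): print(u,im[246:274,u].mean(1).astype(int).tolist())
for v,dz in((264.5,.0127),(256,.0007)):
    print(((onz(cal,323,v,t[2]+dz)[:2]-t[:2])@d)+.032)
```

```text
300 [115, 123, 128, 125, 125, 128, 120, 114, 109, 121, 134, 138, 138, 135, 129, 121, 117, 118, 121, 120, 126, 136, 149, 153, 153, 152, 151, 151]
312 [110, 120, 123, 124, 126, 122, 123, 116, 101, 90, 86, 94, 112, 117, 121, 121, 121, 121, 126, 138, 152, 156, 154, 150, 151, 149, 150, 151]
323 [97, 95, 97, 99, 108, 120, 123, 125, 127, 122, 120, 120, 121, 119, 122, 121, 127, 134, 150, 155, 155, 153, 152, 151, 151, 151, 151, 153]
334 [81, 84, 85, 88, 89, 89, 94, 93, 94, 94, 95, 101, 113, 119, 122, 124, 123, 124, 129, 137, 151, 156, 154, 151, 150, 152, 149, 152]
346 [79, 78, 80, 79, 77, 82, 99, 122, 127, 129, 127, 132, 131, 132, 127, 121, 121, 122, 128, 132, 142, 168, 185, 166, 154, 151, 151, 150]
0.0028288147588964342
0.002858636451159309
```

jog_arm --pt "-0.2 -0.07 -0.2 0.02 -1" --pt "-0.41 -0.13 -0.5 0.047 -1" --pt "-0.41 -0.13 -1 0.047 -1" --pt "-0.41 -0.13 -1 0.047 -1" --pt "-0.41 -0.13 -1 0.047 -1"

```text
time: 6.6
tool_pos: [0.6107, 0.1784, 0.2163]
tool_rot: [3.141, -0.002, -2.703]
contact_force: [-0.4, -0.2, 0.3]
opening: 0.0635
grip_force: 15.0
```

jog_arm --pt "0 0 -0.3 0 -1" --pt "0 0 -0.6 0 -1" --pt "0 0 -0.85 0 -1" --pt "0 0 -0.85 0 -1" --pt "0 0 -0.85 0 -1"

```text
time: 7.1
tool_pos: [0.6123, 0.1792, 0.1503]
tool_rot: [-3.141, 0.002, -2.702]
contact_force: [-0.5, -0.1, -0.2]
opening: 0.0636
grip_force: 15.0
```

Run:
```python
from m import *
s=readout.observe();print(s["tool_pos"],s["tool_rot"],s["contact_force"])
S=cams.read_camera("scene");D=cams.read_camera("side")
a=cv2.resize(S[205:295,255:355],None,fx=4,fy=4,interpolation=3);b=cv2.resize(D[225:315,270:370],None,fx=4,fy=4,interpolation=3)
cv2.imwrite("pics/crop2.png",np.hstack([a,b]))
```

```text
[0.61227267 0.17919758 0.15029536] [-3.14092955e+00  2.45986586e-03 -2.70249006e+00] [-0.4555602  -0.0588611  -0.15858354]
```

View pics/crop2.png

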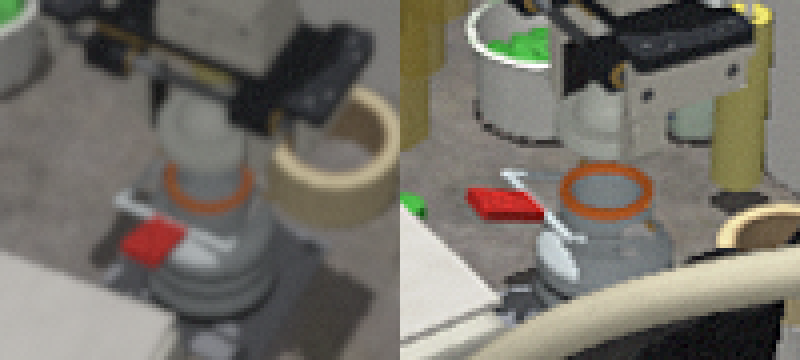

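The lid hangs directly over the mouth with the bail clear of it. I'll lower it.

jog_arm --pt "-0.02 -0.015 -0.2 0 -1" --pt "-0.02 -0.015 -0.35 0 -1" --pt "-0.02 -0.015 -0.42 0 -1" --pt "-0.02 -0.015 -0.45 0 -1" --pt "-0.02 -0.015 -0.47 0 -1" --pt "-0.02 -0.015 -0.47 0 -1"

```text
time: 7.8
tool_pos: [0.61, 0.1782, 0.1113]
tool_rot: [-3.141, 0.001, -2.702]
contact_force: [1.3, 0.2, -0.6]
opening: 0.0637
grip_force: 15.0
```

jog_arm --pt "0 0 -0.01 0 -1" --pt "0 0 -0.015 0 -1" --pt "0 0 -0.015 0 -1"

```text
time: 8.1
tool_pos: [0.61, 0.1782, 0.1104]
tool_rot: [-3.141, 0.002, -2.702]
contact_force: [0.4, 0.3, 4.3]
opening: 0.0636
grip_force: 15.0
```

jog_arm --pt "0 0 -0.015 0 0.4" --pt "0 0 -0.015 0 1" --pt "0 0 -0.015 0 1" --pt "0 0 -0.015 0 1" --pt "0 0 0.3 0 1" --pt "0 0 0.7 0 1" --pt "0 0 1 0 1" --pt "0 0 1 0 1"

```text
time: 8.9
tool_pos: [0.6114, 0.1784, 0.1936]
tool_rot: [-3.14, 0.007, -2.702]
contact_force: [-0.3, 0.1, 1.1]
opening: 0.0914
grip_force: 0.0
```

jog_arm --pt "0.05 0.02 0.5 0 1" --pt "0.12 0.05 1 0 1" --pt "0.12 0.05 1 0 1" --pt "0.12 0.05 1 0 1"

```text
time: 9.3
tool_pos: [0.6192, 0.182, 0.2692]
tool_rot: [3.142, 0.0, -2.702]
contact_force: [0.1, -0.6, -0.5]
opening: 0.0918
grip_force: 0.0
```

Run:
```python
from m import *
s=readout.observe();print(s["tool_pos"],s["tool_rot"],s["contact_force"])
cal=cams.calibration("wrist");W=cams.read_camera("wrist");D=cams.read_camera("side");S=cams.read_camera("scene")
for n,i in(("w4",W),("d4",D),("s4",S)):cv2.imwrite(f"pics/{n}.png",i)
print("expected mouth px",proj(cal,(.6133,.1788,.124)))
for n,im,box in(("wrist",W,(150,0,500,330)),("side",D,(280,240,315,300)),("scene",S,(275,240,320,290))):
  for c in blobs("w",im,(0,150,50),(4,255,255),box)[:1]:
    print(n,cv2.contourArea(c),cv2.boundingRect(c),cv2.minAreaRect(c))
v=cv2.resize(W[60:300,200:450],(600,576));b=cv2.resize(D[235:325,280:330],None,fx=4,fy=4,interpolation=3)
p=np.zeros((576,200,3),np.uint8);p[:360]=b
cv2.imwrite("pics/crop4.png",np.hstack([v,p]))
```

```text
[0.61918397 0.18204076 0.26917235] [ 3.14157890e+00  1.55120492e-04 -2.70219650e+00] [ 0.07828095 -0.64088011 -0.50531668]
expected mouth px [322.33992722 226.93449875]
wrist 1251.5 (308, 127, 30, 46) ((322.5, 149.5), (45.0, 29.0), 90.0)
side 93.5 (287, 272, 19, 8) ((296.0, 275.5), (7.0, 18.0), 90.0)
scene 84.5 (286, 260, 15, 11) ((292.5491638183594, 264.5409851074219), (9.474730491638184, 12.163504600524902), 39.80556869506836)
```

View pics/crop4.png

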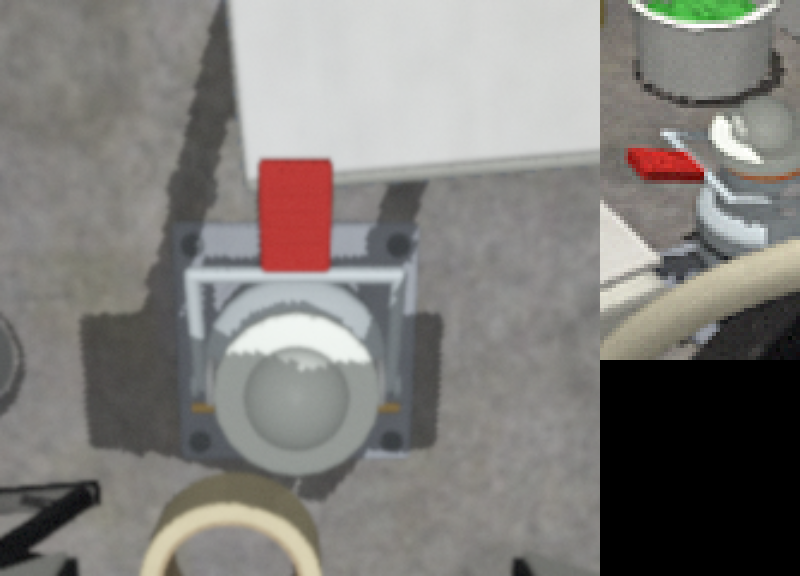

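The lid sits on the neck, centred between the pins. The grip is straight above it in the image and clear, at wrist pixel (322,150). Now the bail angle and the pivot line.

Run:
```python
from m import *
cal=cams.calibration("wrist");cs=cams.calibration("scene");cd=cams.calibration("side")
C=np.array([.6133,.1788,.095]);y=.4394;X=np.array([np.cos(y),np.sin(y),0]);Z=np.array([0,0,1.])
def pt(th,r,n=0): return C+r*(-np.sin(th)*X+np.cos(th)*Z)+n*(np.cos(th)*X+np.sin(th)*Z)
for th in(1.0,1.05,1.1,1.15,1.2,1.25,1.3):
    print(th,"w",[proj(cal,pt(th,*a)).round(1).tolist() for a in((94,4.5),(94,-4.5),(52,4.5),(50,0)) for a in[(a[0]/1e3,a[1]/1e3)]],
     "side c",proj(cd,pt(th,.073)).round(1),"scene c",proj(cs,pt(th,.073)).round(1))
print("side mouth",proj(cd,C+Z*.017),"scene",proj(cs,C+Z*.017))
o,_=two(ray(cs,300,284),ray(cd,295,300));print("scale corner",o,_)
```

```text
1.0 w [[321.9, 141.1], [321.9, 134.6], [321.9, 183.5], [321.9, 182.0]] side c [297.8 269.7] scene c [294.5 260.2]
1.05 w [[321.9, 137.6], [321.9, 131.8], [321.9, 181.5], [322.0, 180.2]] side c [297.1 271. ] scene c [294.1 261.5]
1.1 w [[321.9, 134.4], [321.9, 129.3], [321.9, 179.5], [322.0, 178.6]] side c [296.4 272.4] scene c [293.8 262.8]
1.15 w [[321.9, 131.6], [321.9, 127.1], [322.0, 177.7], [322.0, 177.1]] side c [295.9 273.7] scene c [293.5 264.1]
1.2 w [[321.9, 129.1], [321.9, 125.3], [322.0, 176.1], [322.0, 175.8]] side c [295.3 275.1] scene c [293.3 265.3]
1.25 w [[321.9, 126.9], [321.9, 123.8], [322.0, 174.5], [322.0, 174.6]] side c [294.9 276.5] scene c [293.1 266.5]
1.3 w [[321.9, 125.1], [322.0, 122.6], [322.0, 173.2], [322.0, 173.5]] side c [294.5 277.8] scene c [292.9 267.7]
side mouth [320.49220312 270.56942066] scene [306.81486697 248.75423981]
scale corner [0.55054881 0.12260056 0.07132131] 0.0032629070046568697
```

jog_arm --pt "-0.45 -0.21 0 0 0.2" --pt "-0.91 -0.43 -0.3 0 0.2" --pt "-0.91 -0.43 -0.7 0 0.2" --pt "-0.91 -0.43 -1 0 0.2" --pt "-0.91 -0.43 -1 0 0.2"

```text
time: 9.95
tool_pos: [0.5434, 0.1471, 0.1853]
tool_rot: [3.139, -0.009, -2.703]
contact_force: [-0.1, -0.0, -0.3]
opening: 0.0574
grip_force: 0.0
```

jog_arm --pt "0 0 -0.3 0 0.2" --pt "0 0 -0.6 0 0.2" --pt "0 0 -0.8 0 0.2" --pt "0 0 -1 0 0.2" --pt "0 0 -1 0 0.2" --pt "0 0 -1 0 0.2"

```text
time: 10.55
tool_pos: [0.5468, 0.1477, 0.1102]
tool_rot: [-3.142, 0.0, -2.702]
contact_force: [-0.1, -0.7, -0.5]
opening: 0.0551
grip_force: 0.0
```

Run:
```python
from m import *
s=readout.observe();print(s["tool_pos"],s["tool_rot"],s["contact_force"],s["opening"])
W=cams.read_camera("wrist");D=cams.read_camera("side")
v=cv2.resize(W[140:440,150:500],(560,480));b=cv2.resize(D[205:325,270:330],None,fx=4,fy=4,interpolation=3)
cv2.imwrite("pics/crop5.png",np.hstack([v,b]))
```

```text
[0.54681086 0.14774827 0.11018383] [-3.14157687e+00  2.66013163e-04 -2.70207721e+00] [-0.13162409 -0.7499041  -0.4647472 ] 0.05512007008837496
```

View pics/crop5.png

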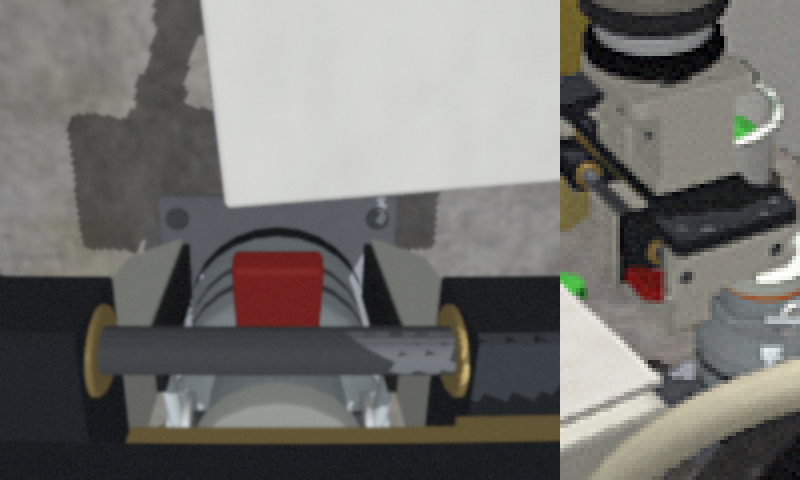

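The red grip lies midway between the fingers, at crop (278,290). I'll close on it; that was the last picture I may view.

jog_arm --pt "0 0 0 0 -1" --pt "0 0 0 0 -1" --pt "0 0 0 0 -1" --pt "0 0 0 0 -1" --pt "0 0 0 0 -1" --pt "0 0 0 0 -1" --squeeze 25

```text
time: 11.25
tool_pos: [0.5463, 0.1477, 0.1096]
tool_rot: [3.141, -0.0, -2.702]
contact_force: [-0.8, 0.7, 0.3]
opening: 0.0255
grip_force: 25.0
```

```bash
cat > arc.py <<'E'
from h import *
# TCP targets on the circle; start from TCP now
C=np.array([.6133,.1788]);X=np.array([np.cos(.4394),np.sin(.4394)])
t=np.array([.5468,.1477,.1102])
def tgt(th,r=.080,th0=1.18):
    xy=t[:2]+X*r*(np.sin(th0)-np.sin(th));return np.array([*xy,t[2]+r*(np.cos(th)-np.cos(th0))])
p=t
for th in np.arange(1.1,-.31,-.1): print(round(th,2),tgt(th).round(4),((tgt(th)-t)/.08).round(3))
E
python3 arc.py
```

```text
1.1 [0.5492 0.1488 0.116 ] [0.03  0.014 0.073]
1.0 [0.5528 0.1505 0.123 ] [0.075 0.035 0.159]
0.9 [0.557  0.1525 0.1295] [0.128 0.06  0.241]
0.8 [0.5618 0.1548 0.1355] [0.188 0.088 0.316]
0.7 [0.5671 0.1572 0.1409] [0.254 0.119 0.384]
0.6 [0.5729 0.16   0.1458] [0.326 0.153 0.444]
0.5 [0.579  0.1629 0.1499] [0.403 0.189 0.497]
0.4 [0.5855 0.1659 0.1534] [0.484 0.228 0.54 ]
0.3 [0.5923 0.1691 0.1562] [0.569 0.268 0.574]
0.2 [0.5994 0.1724 0.1581] [0.657 0.309 0.599]
0.1 [0.6065 0.1758 0.1593] [0.746 0.351 0.614]
-0.0 [0.6137 0.1792 0.1597] [0.837 0.393 0.619]
-0.1 [0.621  0.1826 0.1593] [0.927 0.436 0.614]
-0.2 [0.6281 0.1859 0.1581] [1.017 0.478 0.599]
-0.3 [0.6351 0.1892 0.1562] [1.104 0.519 0.574]
```

jog_arm --pt "0.03 0.014 0.073 0 -1" --pt "0.075 0.035 0.159 0 -1" --pt "0.128 0.06 0.241 0 -1" --pt "0.188 0.088 0.316 0 -1" --pt "0.254 0.119 0.384 0 -1" --pt "0.254 0.119 0.384 0 -1"

```text
time: 11.85
tool_pos: [0.5674, 0.1577, 0.1414]
tool_rot: [-3.142, 0.001, -2.702]
contact_force: [-4.3, -0.5, 3.1]
opening: 0.0252
grip_force: 25.0
```

jog_arm --pt "0.067 0.032 0.067 0 -1" --pt "0.144 0.068 0.12 0 -1" --pt "0.226 0.107 0.165 0 -1" --pt "0.226 0.107 0.165 0 -1"

```text
time: 12.25
tool_pos: [0.586, 0.1664, 0.1542]
tool_rot: [-3.142, 0.002, -2.702]
contact_force: [-3.1, 0.3, 0.9]
opening: 0.0259
grip_force: 25.0
```

jog_arm --pt "0.04 0.02 0.02 0 -1" --pt "0.085 0.04 0.038 0 -1" --pt "0.13 0.06 0.052 0 -1" --pt "0.173 0.081 0.064 0 -1" --pt "0.173 0.081 0.064 0 -1"

```text
time: 12.75
tool_pos: [0.5991, 0.1726, 0.1589]
tool_rot: [3.141, 0.001, -2.702]
contact_force: [-3.4, 1.1, 1.2]
opening: 0.0261
grip_force: 25.0
```

jog_arm --pt "0.045 0.021 0.008 0 -1" --pt "0.09 0.042 0.015 0 -1" --pt "0.135 0.063 0.018 0 -1" --pt "0.18 0.084 0.02 0 -1" --pt "0.18 0.084 0.02 0 -1"

```text
time: 13.25
tool_pos: [0.6134, 0.1792, 0.1608]
tool_rot: [3.141, 0.001, -2.702]
contact_force: [-4.3, 0.6, 2.8]
opening: 0.0258
grip_force: 25.0
```

jog_arm --pt "0.022 0.011 0 0 -1" --pt "0.045 0.021 0 0 -1" --pt "0.056 0.026 -0.002 0 -1" --pt "0.056 0.026 -0.002 0 -1"

```text
time: 13.65
tool_pos: [0.6174, 0.1811, 0.1608]
tool_rot: [3.141, 0.0, -2.702]
contact_force: [-4.8, 0.1, 4.4]
opening: 0.0254
grip_force: 25.0
```

jog_arm --pt "0.011 0.005 -0.001 0 -1" --pt "0.022 0.011 -0.002 0 -1" --pt "0.022 0.011 -0.002 0 -1"

```text
time: 13.95
tool_pos: [0.6194, 0.182, 0.1608]
tool_rot: [3.142, 0.001, -2.702]
contact_force: [-5.1, 1.4, 4.1]
opening: 0.0259
grip_force: 25.0
```

jog_arm --pt "0.011 0.005 -0.001 0 -1" --pt "0.022 0.011 -0.003 0 -1" --pt "0.022 0.011 -0.003 0 -1"

```text
time: 14.25
tool_pos: [0.6213, 0.183, 0.1606]
tool_rot: [-3.142, 0.001, -2.702]
contact_force: [-4.5, 0.2, 4.2]
opening: 0.0256
grip_force: 25.0
```

jog_arm --pt "0.011 0.005 -0.002 0 -1" --pt "0.022 0.011 -0.004 0 -1" --pt "0.022 0.011 -0.004 0 -1"

```text
time: 14.55
tool_pos: [0.6232, 0.1838, 0.1605]
tool_rot: [-3.141, 0.002, -2.702]
contact_force: [-4.7, 1.6, 5.0]
opening: 0.0259
grip_force: 25.0
```

jog_arm --pt "0.011 0.005 -0.002 0 -1" --pt "0.022 0.011 -0.005 0 -1" --pt "0.022 0.011 -0.005 0 -1"

```text
time: 14.85
tool_pos: [0.6253, 0.1848, 0.1602]
tool_rot: [-3.141, 0.003, -2.702]
contact_force: [-4.1, 1.5, 5.0]
opening: 0.0258
grip_force: 25.0
```

jog_arm --pt "0.011 0.005 -0.003 0 -1" --pt "0.022 0.011 -0.006 0 -1" --pt "0.022 0.011 -0.006 0 -1"

```text
time: 15.15
tool_pos: [0.6271, 0.1857, 0.1599]
tool_rot: [-3.141, 0.003, -2.702]
contact_force: [-3.9, 1.2, 4.7]
opening: 0.0257
grip_force: 25.0
```

jog_arm --pt "0.011 0.005 -0.003 0 -1" --pt "0.017 0.008 -0.005 0 -1" --pt "0.017 0.008 -0.005 0 -1"

```text
time: 15.45
tool_pos: [0.6286, 0.1864, 0.1596]
tool_rot: [-3.141, 0.003, -2.702]
contact_force: [-3.0, 1.6, 5.3]
opening: 0.0257
grip_force: 25.0
```

jog_arm --pt "0.011 0.005 -0.003 0 -1" --pt "0.017 0.008 -0.005 0 -1" --pt "0.017 0.008 -0.005 0 -1"

```text
time: 15.75
tool_pos: [0.6299, 0.187, 0.1593]
tool_rot: [-3.141, 0.004, -2.702]
contact_force: [-4.4, 1.3, 6.9]
opening: 0.0258
grip_force: 25.0
```

jog_arm --pt "0.006 0.003 0 0 -1" --pt "0.011 0.005 0 0 -1" --pt "0.011 0.005 0 0 -1"

```text
time: 16.05
tool_pos: [0.6308, 0.1874, 0.1592]
tool_rot: [-3.141, 0.003, -2.702]
contact_force: [-3.5, 0.5, 5.3]
opening: 0.0258
grip_force: 25.0
```

jog_arm --pt "0.006 0.003 0 0 -1" --pt "0.011 0.005 0 0 -1" --pt "0.011 0.005 0 0 -1"

```text
time: 16.35
tool_pos: [0.6312, 0.1876, 0.1591]
tool_rot: [-3.141, 0.002, -2.702]
contact_force: [-5.1, 0.3, 7.0]
opening: 0.0255
grip_force: 25.0
```

jog_arm --pt "0.006 0.003 0 0 -1" --pt "0.011 0.005 0 0 -1" --pt "0.011 0.005 0 0 -1"

```text
time: 16.65
tool_pos: [0.6313, 0.1877, 0.1591]
tool_rot: [-3.141, 0.0, -2.702]
contact_force: [-7.9, -1.0, 8.2]
opening: 0.026
grip_force: 25.0
```

Run:
```python
from m import *
C=np.array([.6133,.1788,.095]);X=np.array([np.cos(.4394),np.sin(.4394),0]);Z=np.array([0,0,1.])
s=readout.observe();print(s["tool_pos"],s["contact_force"])
for n,box in(("side",(270,180,380,290)),("scene",(270,180,350,290)),("wrist",(200,100,450,480))):
    cal=cams.calibration(n);im=cams.read_camera(n)
    for c in blobs("w",im,(0,140,40),(5,255,255),box)[:2]: print(n,cv2.contourArea(c),cv2.boundingRect(c))
    for th in(-.0,-.1,-.2,-.3):print(th,[proj(cal,C+r*(-np.sin(th)*X+np.cos(th)*Z)).round(1).tolist() for r in(.052,.073,.094)])
```

```text
[0.63131549 0.18766978 0.15905895] [-7.94493469 -0.99460595  8.18136466]
side 76.5 (321, 241, 8, 20)
-0.0 [[320.8, 258.3], [321.0, 250.7], [321.2, 242.9]]
-0.1 [[322.7, 257.8], [323.7, 250.0], [324.7, 242.1]]
-0.2 [[324.6, 257.5], [326.3, 249.7], [328.1, 241.7]]
-0.3 [[326.4, 257.4], [328.8, 249.6], [331.4, 241.6]]
scene 88.0 (305, 223, 8, 16)
-0.0 [[306.7, 239.9], [306.6, 234.5], [306.5, 228.9]]
-0.1 [[307.7, 238.6], [308.0, 232.6], [308.4, 226.4]]
-0.2 [[308.7, 237.4], [309.5, 230.9], [310.2, 224.3]]
-0.3 [[309.7, 236.4], [310.8, 229.5], [312.0, 222.5]]
wrist 3213.5 (293, 275, 60, 62)
-0.0 [[322.2, 264.4], [322.1, 279.9], [322.0, 299.9]]
-0.1 [[322.2, 273.3], [322.1, 293.6], [322.0, 319.4]]
-0.2 [[322.2, 281.5], [322.1, 306.1], [322.1, 336.6]]
-0.3 [[322.2, 289.0], [322.1, 317.1], [322.1, 351.2]]
```

jog_arm --pt "0.006 0.003 0 0 -1" --pt "0.011 0.005 0 0 -1" --pt "0.011 0.005 0 0 -1"

```text
time: 17.1
tool_pos: [0.6314, 0.1877, 0.159]
tool_rot: [-3.141, -0.002, -2.702]
contact_force: [-11.2, -1.8, 9.0]
opening: 0.0258
grip_force: 25.0
```

The bail bears on the stop: the tool has stalled and the force is rising about 3 N per step. I'll open here and lift off.

jog_arm --pt "0 0 0 0 -0.3" --pt "0 0 0 0 0" --pt "0 0 0 0 0.3" --pt "0 0 0 0 0.5" --pt "0 0 0 0 0.5" --pt "0 0 0.2 0 0.5" --pt "0 0 0.6 0 0.5" --pt "0 0 1 0 0.5" --pt "0 0 1 0 0.5"

```text
time: 18.0
tool_pos: [0.6347, 0.1887, 0.2431]
tool_rot: [-3.139, 0.009, -2.702]
contact_force: [-0.2, -0.0, 0.5]
opening: 0.0688
grip_force: 0.0
```

jog_arm --pt "0 0 0.5 0 0.5" --pt "0.1 0.05 1 0 0.5" --pt "0.1 0.05 1 0 0.5" --pt "0.1 0.05 1 0 0.5"

```text
time: 18.4
tool_pos: [0.6408, 0.1924, 0.3177]
tool_rot: [-3.141, 0.001, -2.702]
contact_force: [-0.5, 0.5, -0.6]
opening: 0.0687
grip_force: 0.0
```

Run:
```python
from m import *
C=np.array([.6133,.1788,.095]);X=np.array([np.cos(.4394),np.sin(.4394),0]);Z=np.array([0,0,1.])
s=readout.observe();print(s["tool_pos"],s["contact_force"])
for n,box in(("side",(270,180,380,290)),("scene",(270,180,350,290)),("wrist",(250,100,400,320))):
    cal=cams.calibration(n);im=cams.read_camera(n);cv2.imwrite(f"pics/{n}9.png",im)
    for c in blobs("w",im,(0,140,40),(5,255,255),box)[:1]: print(n,cv2.contourArea(c),cv2.boundingRect(c),cv2.minAreaRect(c))
    for th in(-.1,-.2,-.25,-.3):print(th,[proj(cal,C+r*(-np.sin(th)*X+np.cos(th)*Z)).round(1).tolist() for r in(.052,.073,.094)])
    h=cv2.cvtColor(im,cv2.COLOR_BGR2HSV)
```

```text
[0.64084172 0.19238293 0.31772447] [-0.49435326  0.52652765 -0.60321373]
side 100.0 (321, 241, 9, 20) ((325.15997314453125, 250.37997436523438), (7.778174877166748, 18.52619743347168), 8.130102157592773)
-0.1 [[322.7, 257.8], [323.7, 250.0], [324.7, 242.1]]
-0.2 [[324.6, 257.5], [326.3, 249.7], [328.1, 241.7]]
-0.25 [[325.5, 257.4], [327.6, 249.6], [329.7, 241.6]]
-0.3 [[326.4, 257.4], [328.8, 249.6], [331.4, 241.6]]
scene 85.0 (305, 225, 9, 14) ((309.0, 231.5), (13.0, 8.0), 90.0)
-0.1 [[307.7, 238.6], [308.0, 232.6], [308.4, 226.4]]
-0.2 [[308.7, 237.4], [309.5, 230.9], [310.2, 224.3]]
-0.25 [[309.2, 236.9], [310.2, 230.2], [311.2, 223.4]]
-0.3 [[309.7, 236.4], [310.8, 229.5], [312.0, 222.5]]
wrist 521.0 (308, 203, 29, 22) ((322.0, 213.5), (21.0, 28.0), 90.0)
-0.1 [[321.9, 203.4], [321.9, 209.8], [321.9, 217.0]]
-0.2 [[321.9, 208.5], [321.9, 217.3], [321.9, 227.2]]
-0.25 [[321.9, 210.9], [321.9, 220.9], [321.9, 232.0]]
-0.3 [[321.9, 213.3], [321.9, 224.3], [321.9, 236.6]]
```

To make sure the release did not drag the bail back, I'll push the grip gently from the -x side with shut fingers until I feel the stop.

jog_arm --pt "-0.27 -0.13 0 0 -1" --pt "-0.54 -0.25 -0.3 0 -1" --pt "-0.54 -0.25 -0.7 0 -1" --pt "-0.54 -0.25 -1 0 -1" --pt "-0.54 -0.25 -1 0 -1" --squeeze 10

```text
time: 19.05
tool_pos: [0.5947, 0.1717, 0.2329]
tool_rot: [3.139, -0.009, -2.702]
contact_force: [0.6, 0.1, -0.0]
opening: 0.0335
grip_force: 0.0
```

jog_arm --pt "0 0 -0.3 0 -1" --pt "0 0 -0.6 0 -1" --pt "0 0 -0.85 0 -1" --pt "0 0 -0.85 0 -1" --pt "0 0 -0.85 0 -1"

```text
time: 19.55
tool_pos: [0.5978, 0.1724, 0.1705]
tool_rot: [-3.142, 0.001, -2.702]
contact_force: [-0.4, 0.1, -0.0]
opening: 0.0007
grip_force: 0.0
```

jog_arm --pt "0.034 0.016 0 0 -1" --pt "0.068 0.032 0 0 -1" --pt "0.102 0.048 0 0 -1" --pt "0.102 0.048 0 0 -1"

```text
time: 19.95
tool_pos: [0.6061, 0.1763, 0.1701]
tool_rot: [-3.141, 0.001, -2.702]
contact_force: [-0.4, 0.5, 0.7]
opening: 0.0002
grip_force: 0.0
```

Next, steps of about 2 mm.

jog_arm --pt "0.011 0.005 0 0 -1" --pt "0.022 0.011 0 0 -1" --pt "0.034 0.016 0 0 -1" --pt "0.034 0.016 0 0 -1"

```text
time: 20.35
tool_pos: [0.6083, 0.1774, 0.1696]
tool_rot: [3.141, 0.0, -2.702]
contact_force: [-0.1, 0.3, 0.4]
opening: 0.0009
grip_force: 0.0
```

jog_arm --pt "0.011 0.005 0 0 -1" --pt "0.022 0.011 0 0 -1" --pt "0.022 0.011 0 0 -1"

```text
time: 20.65
tool_pos: [0.61, 0.1783, 0.1696]
tool_rot: [3.141, -0.0, -2.702]
contact_force: [0.0, -1.0, 0.2]
opening: 0.0002
grip_force: 0.1
```

jog_arm --pt "0.011 0.005 0 0 -1" --pt "0.022 0.011 0 0 -1" --pt "0.022 0.011 0 0 -1"

```text
time: 20.95
tool_pos: [0.6107, 0.1787, 0.1694]
tool_rot: [3.141, -0.003, -2.702]
contact_force: [-5.6, -2.4, 1.5]
opening: 0.0006
grip_force: 3.0
```

jog_arm --pt "0.006 0.003 0 0 -1" --pt "0.011 0.005 0 0 -1" --pt "0.011 0.005 0 0 -1"

```text
time: 21.25
tool_pos: [0.6108, 0.1787, 0.1694]
tool_rot: [3.141, -0.005, -2.702]
contact_force: [-7.7, -4.4, 2.9]
opening: 0.0008
grip_force: 4.5
```

The push stalled at once, with the force rising as it did at the stop, so the bail is home. I'll back off and rise clear.

jog_arm --pt "-0.1 -0.05 0 0 -1" --pt "-0.25 -0.12 0 0 -1" --pt "-0.25 -0.12 0.4 0 -1" --pt "-0.25 -0.12 0.8 0 -1" --pt "-0.25 -0.12 1 0 -1" --pt "-0.25 -0.12 1 0 -1"

```text
time: 21.85
tool_pos: [0.5939, 0.1702, 0.2528]
tool_rot: [-3.14, 0.007, -2.702]
contact_force: [-0.1, -0.3, -0.3]
opening: 0.0003
grip_force: 0.0
```

jog_arm --pt "0 0 0.5 0 -1" --pt "0 0 1 0 -1" --pt "0 0 1 0 -1" --pt "0 0 1 0 -1" --pt "0 0 1 0 -1" --pt "0 0 1 0 -1"

```text
time: 22.45
tool_pos: [0.5921, 0.1699, 0.3276]
tool_rot: [3.14, -0.003, -2.702]
contact_force: [-0.8, 0.1, 0.3]
opening: 0.0003
grip_force: 0.0
```

Run:
```python
from m import *
s=readout.observe();print(s["time"],s["contact_force"],np.abs(s["qvel"]).max())
for n,box in(("side",(270,180,380,290)),("scene",(270,180,350,290))):
    im=cams.read_camera(n)
    for c in blobs("w",im,(0,140,40),(5,255,255),box)[:1]: print(n,cv2.contourArea(c),cv2.boundingRect(c))
print(ticket.hand_in())
```

```text
22.45 [-0.81436656  0.10326071  0.27038671] 0.01182208853131722
side 106.5 (321, 241, 10, 20)
scene 86.5 (305, 224, 9, 15)
the job is handed in; nothing more can be done
None
```

The job is handed in, with no verdict shown: the lid is seated on the seal, the bail is over centre and bearing on its stop (confirmed by a second gentle push), and the arm is clear of everything.

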